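# Hold a heat sink on a power-supply chassis while it is screwed down

### The arm

A 7-joint arm with a two-finger parallel gripper is mounted at the origin on the work surface. World frame = base frame: x ahead of the robot, y to its left, z up, the work surface at z = 0. Lengths are in m, angles in rad, forces in N, time in s.
With the tool pointing down it reaches from about 0.425 to 0.825 m from the base axis. Payload 3.6 kg.
Tool frame: the origin (TCP) lies midway between the tips of the shut fingers; the grasp point (between the pads) lies env.tcp_to_grasp behind it (env.tcp_to_grasp is the distance from the TCP to the grasp point, in m); z points along the fingers, y is the direction in which the jaws open and shut (so a half turn about z gives the same grasp; the last joint's range is limited). The gripper opens to 85 mm and grips with 20 to 120 N. Pads are 22 mm wide; open, the fingers measure 114 mm over their backs; the gripper's body (76 mm by 85 mm) begins 54 mm behind the grasp point. The pads swing forward as they close: fully open they stand 13 mm farther back than shut.
Start: joints at [1.304, 0.615, -0.013, 1.423, 0.008, 1.103, -0.04], TCP at [0.155, -0.631, 0.231] pointing down, gripper open.
Joint ranges: [-3.12, 3.12], [-0.3, 2.06], [-1.34, 1.32], [0.26, 2.42], [-1.36, 4.5], [0.01, 1.98], [-2.84, 2.84]. Speed limits (rad/s): [2.79, 2.79, 3.14, 3.14, 3.14, 3.14, 3.14].

### API

Orientations are given as a 3x3 rotation matrix whose columns are the frame's x, y, z axes.
In Python, from plant import env gives the robot as it stands.
- The arm moves only by the tool move_arm, never from a script. Its arguments are lists of equal length, an entry for each row: "grip": the finger opening in mm, from 0 to 85.4; "linear": the shift along the tool's x, y, z in mm, a list of three; "turn": the turn, a rotation vector about the tool's x, y, z in degrees, a list of three. A call has 1 to 10 rows; each row is the pose to reach, as a shift and turn from the pose commanded when the call began, along the tool's axes at that moment; what a row does not reach only later rows make up. A row lasts 1/12 s, in which the tool goes at most 41.7 mm and 7.16 degrees, less where a joint would pass 70% of its speed; a pose out of reach is approached as far as the arm can. A call with a gripper value outside its range is refused whole. The fingers move at their own pace and stop on an object; "newtons" is the grip in N (left out, the last holds). Time passes only in rows, so rows that repeat a pose let the fingers close. It gives the time, the measured TCP pose, the force and the opening at its end, in the units of the state.
- env.state(): the state, without advancing time (a new reading comes with each control period).
- env.camera(name): name is "scene" or "top" or "wrist"; returns a dict with "frame" (384x512x3 uint8, red, green, blue), "z_map" (384x512 float32, m along the optical axis (not along the pixel's ray), 0 where there is no reading), "fx", "fy", "cx", "cy" (pixels), "world_from_camera" (4x4, takes a point from camera to world coordinates). Camera axes: x right, y down, z forward; pixel columns grow to the right and rows downward; lengths in m; the calibration is good to about 2 mm. A picture is of the moment at which its call begins.
- env.job_done(): hands the job in, once; it reports no verdict.
The state is a dict: "time": time; "joint_positions": joint angles; "qd": joint speeds; "effort": joint torques, N m; "tool_pos": TCP position; "eef_rot": TCP orientation; "force": force on the tool from outside, world axes, zero at the start; "ft_torque": the same for the moment, N m; "opening": finger opening in m.
Only numpy, scipy, OpenCV 4.12 (cv2) and the standard library are available. Lean on these libraries where they do the work, as an engineer would, in place of code of your own. Each camera call takes 0.05 s, during which the arm holds its last target. There are 200 camera calls.

### The job

A colleague is about to screw the finned heat sink to the rear panel of the opened power-supply chassis, driving the screws from inside: be the third hand. Pick up the heat sink by its fins, bring it upright to the outside of the rear panel with its two black transistors in the panel's window and its plate flush on the panel, and press it there, without ramming it, with a steady push of about 12 N. Keep that push steady for three seconds or more and finish while still gripping and pressing it; leave the multimeter, the screwdriver and the screw tray where they are.

Things in the scene. Friction and masses are not known exactly. Their poses are not given: they have to be found in the camera images.
- chassis: Heavy, unmovable aluminium power-supply chassis, cover and front off, 260 (y) x 220 (x) x 84 mm high. Origin on the bench under the middle of the outer face of its rear panel, the one nearest the robot. +x is square to that panel, into the chassis: the way to press. The panel is upright and rigid; black inlet, fuse and stud stand out up to 8 mm at y = -105 to -27 mm.
- window (a point): Centre of the window in the rear panel, on the panel's outer face: 48 mm above the bench, 55 mm to +y of the chassis origin; axes as the chassis. The window is 46 mm wide (y) and 28 mm high (z), leaving 4 mm all round the transistors.
- heatsink: Loose aluminium heat sink, about 190 g, standing upright, transistors roughly away from the robot. Origin at its underside under the middle of the fins; +x out of its mounting face, z up. Block of 8 upright fins 50 mm wide (y), 40 deep (x -20 to 20), 60 high, then a plate 80 wide (y), 6 thick (x 20 to 26), 60 high. Grip it across the 50 mm of the fins, behind the plate's ears.
- heatsink_center (a point): Middle of the heat sink's fin block, 30 mm above its underside; axes as the heat sink.
- heatsink_face (a point): Centre of the mounting face of the heat sink's plate, 26 mm to +x of heatsink_center, same height and axes. Two black transistors, together 38 mm wide (y) and 20 mm high (z), stand 5 mm out of the plate around it. Mounted, this point lies on window and the axes of both agree.
- multimeter: Bystander: orange and black hand multimeter lying on its back, 150 x 76 x 43 mm, origin at the centre of its underside, long along its x.
- screwdriver: Bystander: screwdriver with a red handle lying on the bench, 190 mm long, along its x.
- screw_tray: Bystander: blue open tray of screws, 105 x 75 x 24 mm, origin at the centre of its underside.

How it is judged:
By the outcome, as a careful person would: the job done as asked, in the order asked, and still so for the second after the job is handed in, while the arm keeps its last pose, push and grip.
It also fails if it takes over 54 s, if anything falls off the work surface, if the arm or the gripper's body presses on something with over 40 N, if the wrist force passes 120 N, or if a joint passes its speed limit or range.

## Working session

There is one attempt and no reset: what is moved stays moved. The work goes in short steps, Python scripts to look and compute and a tool call to move; the robot and the scene stay as the last step left them, time stands still between calls to the robot, and variables do not carry over. Pictures are saved under pics/ and viewed, about 8 in all and at most 12, crops included, and the job is handed in when it is done.

Besides the shell and the picture viewer there is one more tool, called after "Call:" as name(argument=value, ...) on one line, values as JSON. move_arm: Moves the arm, as the interface text tells. Its arguments: {"type":"object","properties":{"grip":{"type":"array","items":{"type":"number"}},"linear":{"type":"array","items":{"type":"array","items":{"type":"number"}}},"turn":{"type":"array","items":{"type":"array","items":{"type":"number"}}},"newtons":{"type":"number"}},"required":["grip","linear","turn"]}

```bash
ls; mkdir -p pics
cat > h.py <<'E'
import numpy as np, cv2
from plant import env
def cam(n,save=None):
    c=env.camera(n)
    if save: cv2.imwrite('pics/'+save,c['frame'][:,:,::-1])
    z=c['z_map']; v,u=np.mgrid[:384,:512]
    P=np.stack([(u-c['cx'])/c['fx']*z,(v-c['cy'])/c['fy']*z,z],-1)
    T=np.array(c['world_from_camera'])
    W=P@T[:3,:3].T+T[:3,3]; W[z==0]=np.nan
    return c['frame'],W,c
E
python3 - <<'E'
from h import *
np.set_printoptions(precision=4,suppress=True)
F=[]
for n in('top','scene'):
    f,W,c=cam(n); F.append(f); np.save(n+'.npy',W); cv2.imwrite(n+'.png',f[:,:,::-1]); print(c['world_from_camera'],c['fx'])
    cv2.imwrite('pics/%s1.png'%n,cv2.resize(f[:,:,::-1],(768,576)))
print(env.state(),env.tcp_to_grasp)
E
```

```text
pics
[[-0.0207 -0.9967  0.0787  0.4487]
 [-0.9998  0.0207 -0.0003 -0.0484]
 [-0.0013 -0.0787 -0.9969  1.0316]
 [ 0.      0.      0.      1.    ]] 375.6564402302318
[[-0.5861  0.7031 -0.4026  1.1417]
 [ 0.8101  0.5168 -0.2769  0.3378]
 [ 0.0133 -0.4884 -0.8725  1.312 ]
 [ 0.      0.      0.      1.    ]] 488.3242147130888
{'time': 0.1, 'joint_positions': array([ 1.3035,  0.6159, -0.0126,  1.4248,  0.0081,  1.1035, -0.0404]), 'qd': array([-0.0001, -0.0027, -0.0003, -0.0021, -0.0009, -0.0004, -0.001 ]), 'effort': array([  0.0015, -47.0378,   0.2599, -17.157 ,   0.01  ,   0.0058,
        -0.    ]), 'tool_pos': array([ 0.1549, -0.6306,  0.2302]), 'eef_rot': array([[ 0.9711,  0.2386, -0.0006],
       [ 0.2386, -0.9711,  0.0023],
       [-0.    , -0.0024, -1.    ]]), 'force': array([ 0.5781, -0.135 ,  0.7773]), 'ft_torque': array([-0.001 ,  0.0258, -0.031 ]), 'opening': 0.08536841173325291} 0.0187
```

View pics/top1.png

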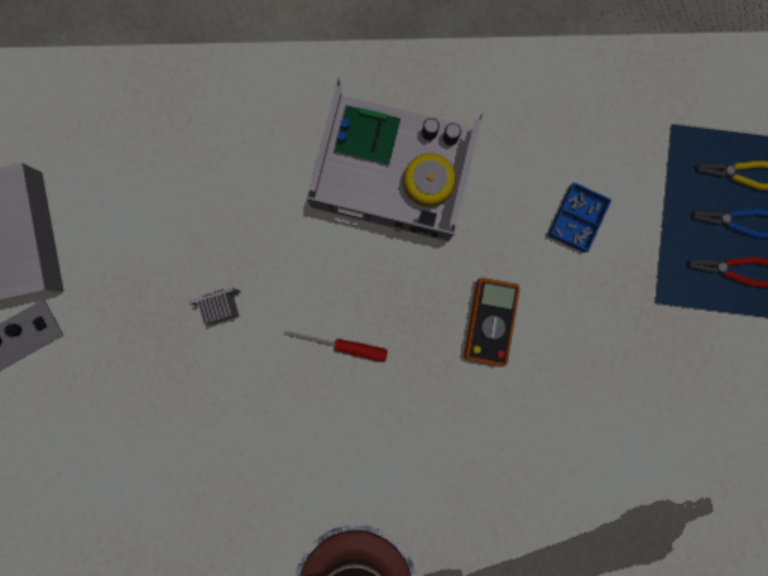

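View pics/scene1.png

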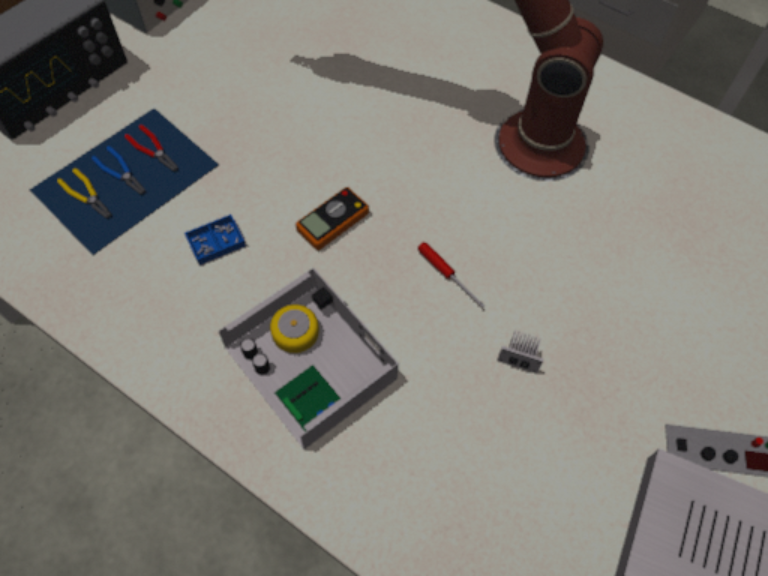

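The top view shows the heat sink at about (217,307) with its plate facing up and slightly left. The chassis rear panel runs from (308,205) to (452,235), with the window on its left half at about x 350. The screwdriver, meter and tray are clear of the direct path.

Run:
```python
from h import *
np.set_printoptions(precision=4,suppress=True)
W=np.load('top.npy')
def reg(u0,u1,v0,v1,z0,z1):
    w=W[int(v0/1.5):int(v1/1.5),int(u0/1.5):int(u1/1.5)].reshape(-1,3)
    return w[(w[:,2]>z0)&(w[:,2]<z1)]
w=reg(175,255,275,340,.03,.08); print('hs',len(w),np.percentile(w[:,2],[5,50,95]))
w=w[w[:,2]>.05]; r=cv2.minAreaRect(w[:,:2].astype('f4')); print(r,cv2.boxPoints(r))
w=reg(295,490,70,245,.07,.1); print('ch',len(w),np.percentile(w[:,2],[5,50,95]))
r=cv2.minAreaRect(w[:,:2].astype('f4')); print(r,cv2.boxPoints(r))
for n,b in dict(sd=(280,392,325,365,.012,.06),mm=(460,525,275,370,.02,.06)).items():
    w=reg(*b); r=cv2.minAreaRect(w[:,:2].astype('f4')); print(n,cv2.boxPoints(r),w[:,2].max())
```

```text
hs 463 [0.037  0.0575 0.0631]
((0.4964849054813385, 0.23350882530212402), (0.0461859367787838, 0.07948067784309387), 16.129793167114258) [[0.4633 0.2653]
 [0.4853 0.1889]
 [0.5297 0.2017]
 [0.5076 0.2781]]
ch 950 [0.0749 0.0848 0.0877]
((0.7464091777801514, -0.08397170901298523), (0.2600582242012024, 0.22404630482196808), 74.95111083984375) [[ 0.6045 -0.1805]
 [ 0.8208 -0.2386]
 [ 0.8884  0.0125]
 [ 0.672   0.0707]]
sd [[ 0.3916 -0.0601]
 [ 0.4163 -0.0663]
 [ 0.4622  0.1172]
 [ 0.4375  0.1234]] 0.032130140877807856
mm [[ 0.3801 -0.2757]
 [ 0.5269 -0.305 ]
 [ 0.5419 -0.2299]
 [ 0.395  -0.2006]] 0.0495962268207959
```

```bash
cat >> h.py <<'E'
from scipy.spatial.transform import Rotation as R
def plan(p,yaw,S=None):
    """mm/deg in the present tool frame to reach TCP p, tool down, tool x at yaw (deg)"""
    s=env.state(); Q=np.array(s['eef_rot']); c,n=np.cos(np.radians(yaw)),np.sin(np.radians(yaw))
    G=np.array([[c,n,0],[n,-c,0],[0,0,-1]])
    print('lin',np.round(Q.T@(np.array(p)-s['tool_pos'])*1000,1),'turn',np.round(R.from_matrix(Q.T@G).as_rotvec(degrees=True),2))
E
python3 - <<'E'
from h import *
plan([.50,-.25,.25],16.1); plan([.494,.233,.22],16.1)
E
```

```text
lin [ 426.  -287.3  -19.1] turn [-0.14 -0.   -2.3 ]
lin [ 535.4 -757.7   12. ] turn [-0.14 -0.   -2.3 ]
```

Call:
move_arm(grip=[85,85,85,85,85,85,85,85,85,85], linear=[[20,-13,-1],[50,-34,-2],[85,-57,-4],[119,-80,-5],[153,-103,-7],[187,-126,-8],[221,-149,-10],[255,-172,-11],[289,-195,-13],[323,-218,-14]], turn=[[0,0,-0.2],[0,0,-0.4],[0,0,-0.6],[0,0,-0.9],[0,0,-1.2],[0,0,-1.4],[0,0,-1.6],[0,0,-1.8],[0,0,-2],[0,0,-2.3]])

```text
time: 0.93
tool_pos: [0.4175, -0.3407, 0.2453]
eef_rot: [[0.961, 0.277, -0.0], [0.277, -0.961, 0.0], [-0.0, -0.0, -1.0]]
force: [1.1, -0.1, -0.3]
opening: 0.0851
```

Run:
```python
from h import *
print(env.state()['tool_pos'],env.state()['joint_positions'])
plan([.50,-.2,.25],16.1); plan([.494,.233,.22],16.1)
```

```text
[ 0.41751741 -0.34067498  0.24527172] [ 0.69073741  0.42825317 -0.0687324   1.72581391  0.03415864  0.98914365
 -0.68035251]
lin [ 118.3 -112.3   -4.7] turn [-0.02  0.02  0.  ]
lin [ 232.6 -529.9   25.4] turn [-0.02  0.02  0.  ]
```

Call:
move_arm(grip=[85,85,85,85,85,85,85,85,85,85], linear=[[29,-28,0],[57,-55,0],[86,-84,0],[115,-113,0],[130,-151,0],[140,-190,2],[150,-230,4],[160,-270,6],[170,-310,8],[180,-345,10]], turn=[[0,0,0],[0,0,0],[0,0,0],[0,0,0],[0,0,0],[0,0,0],[0,0,0],[0,0,0],[0,0,0],[0,0,0]])

```text
time: 1.77
tool_pos: [0.493, 0.0418, 0.2351]
eef_rot: [[0.96, 0.279, -0.001], [0.279, -0.96, 0.001], [-0.001, -0.001, -1.0]]
force: [0.8, -0.0, -0.6]
opening: 0.0848
```

Run:
```python
from h import *
plan([.474,.227,.22],16.1)
```

```text
lin [  33.4 -183.1   15.2] turn [-0.05  0.04  0.09]
```

Call:
move_arm(grip=[85,85,85,85,85,85,85,85], linear=[[6,-35,3],[13,-70,6],[19,-105,9],[25,-138,12],[30,-165,14],[33,-180,15],[33,-183,15],[33,-183,15]], turn=[[0,0,0],[0,0,0],[0,0,0],[0,0,0],[0,0,0],[0,0,0],[0,0,0],[0,0,0]])

```text
time: 2.43
tool_pos: [0.4743, 0.2246, 0.2199]
eef_rot: [[0.96, 0.28, -0.001], [0.28, -0.96, -0.0], [-0.001, 0.0, -1.0]]
force: [0.5, -1.0, -0.6]
opening: 0.0852
```

Run:
```python
from h import *
f,W,c=cam('wrist','w1.png'); np.save('w1.npy',W)
print(env.state()['tool_pos'],np.array(c['world_from_camera']).round(3))
w=W.reshape(-1,3); w=w[(w[:,2]>.05)&(w[:,2]<.07)&(np.hypot(w[:,0]-.494,w[:,1]-.233)<.08)]
r=cv2.minAreaRect(w[:,:2].astype('f4')); print(len(w),r,cv2.boxPoints(r))
```

```text
[0.47485872 0.22283805 0.22004178] [[ 0.278 -0.917 -0.286  0.548]
 [-0.96  -0.266 -0.084  0.247]
 [ 0.001  0.298 -0.954  0.363]
 [ 0.     0.     0.     1.   ]]
1482 ((0.4990934133529663, 0.23475290834903717), (0.04584253951907158, 0.07914406806230545), 16.1380558013916) [[0.46607623 0.2663946 ]
 [0.4880745  0.19036917]
 [0.5321106  0.20311123]
 [0.5101123  0.27913666]]
```

View pics/w1.png

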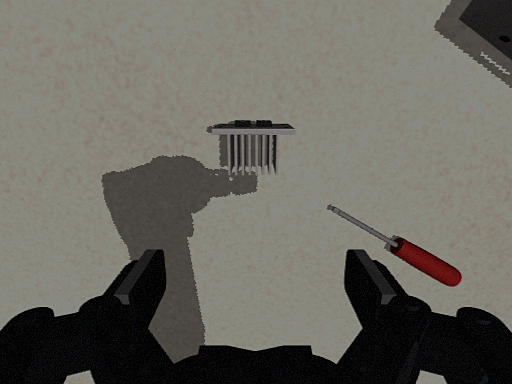

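The wrist view shows the heat sink upright at about (253,148), plate and transistors up-image and square to the jaws. The screwdriver is at (395,245), clear of the fingers.

Run:
```python
from h import *
plan([.495,.2337,.1],16.1);plan([.495,.2337,.009],16.1)
```

```text
lin [ 22.5  -5.  120. ] turn [ 0.07  0.06 -0.02]
lin [ 22.6  -5.1 211. ] turn [ 0.07  0.06 -0.02]
```

Call:
move_arm(grip=[85,85,85,85,85,85], linear=[[6,-2,32],[14,-4,68],[19,-5,95],[22,-5,112],[22,-5,120],[22,-5,120]], turn=[[0,0,0],[0,0,0],[0,0,0],[0,0,0],[0,0,0],[0,0,0]])

```text
time: 2.98
tool_pos: [0.4942, 0.232, 0.0986]
eef_rot: [[0.962, 0.274, -0.003], [0.274, -0.962, -0.003], [-0.004, 0.002, -1.0]]
force: [0.4, 0.6, 0.0]
opening: 0.0852
```

Run:
```python
from h import *
print(env.state()['tool_pos']);plan([.495,.2337,.009],16.1)
```

```text
[0.4941877  0.23196594 0.09863551]
lin [ 1.6 -1.6 89.6] turn [ 0.12  0.24 -0.18]
```

Call:
move_arm(grip=[85,85,85,85,85,85,85,85], linear=[[1,-1,10],[1,-1,25],[1,-1,41],[1,-1,57],[1,-1,72],[1,-1,83],[1,-1,89],[1,-1,89]], turn=[[0,0,0],[0,0,0],[0,0,0],[0,0,0],[0,0,0],[0,0,0],[0,0,0],[0,0,0]])

```text
time: 3.65
tool_pos: [0.4952, 0.2357, 0.0108]
eef_rot: [[0.961, 0.277, -0.001], [0.277, -0.961, -0.001], [-0.001, 0.0, -1.0]]
force: [0.4, 0.6, 0.6]
opening: 0.0848
```

Call:
move_arm(grip=[75,65,58,54,50,46,42,42,42,42], linear=[[0,0,0],[0,0,0],[0,0,0],[0,0,0],[0,0,0],[0,0,0],[0,0,0],[0,0,0],[0,0,0],[0,0,0]], turn=[[0,0,0],[0,0,0],[0,0,0],[0,0,0],[0,0,0],[0,0,0],[0,0,0],[0,0,0],[0,0,0],[0,0,0]], newtons=70)

```text
time: 4.48
tool_pos: [0.4961, 0.2356, 0.0122]
eef_rot: [[0.961, 0.277, 0.001], [0.277, -0.961, -0.0], [0.001, 0.001, -1.0]]
force: [0.1, -2.4, 5.4]
opening: 0.0494
```

Run:
```python
from h import *
s=env.state();print(s['tool_pos'],s['force'],s['ft_torque'],s['opening'])
f,W,c=cam('wrist','w2.png')
```

```text
[0.49606287 0.23557982 0.01220608] [ 0.08112577 -2.37163841  5.43577702] [-0.41064348 -0.01450397 -0.00409566] 0.04941020020540735
```

View pics/w2.png

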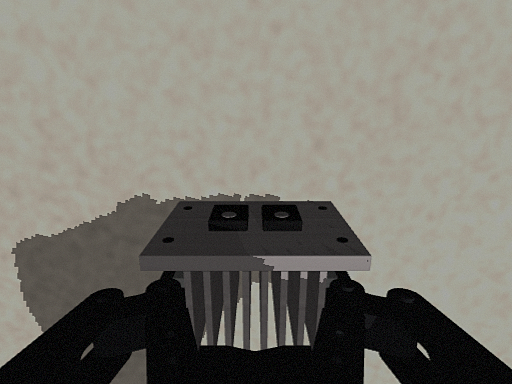

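The heat sink is held squarely between the jaws, plate at (255,235), ears ahead of the fingers. Now I'll lift it and carry it to a standoff.

Call:
move_arm(grip=[42,42,42,42,42,42], linear=[[0,0,-6],[0,0,-16],[0,0,-28],[0,0,-40],[0,0,-48],[0,0,-50]], turn=[[0,0,0],[0,0,0],[0,0,0],[0,0,0],[0,0,0],[0,0,0]])

```text
time: 5.03
tool_pos: [0.496, 0.2368, 0.0631]
eef_rot: [[0.961, 0.278, 0.002], [0.278, -0.961, 0.002], [0.003, -0.001, -1.0]]
force: [-0.1, -0.0, -1.8]
opening: 0.0493
```

Run:
```python
from h import *
s=env.state();print(s['tool_pos'],s['force'],s['opening'])
plan([.58,.018,.062],-15)
```

```text
[0.49603498 0.23682466 0.06306233] [-0.06386099 -0.02260198 -1.80634501] 0.0492990504126855
lin [ 19.9 233.5   0.9] turn [-0.1  -0.14 31.12]
```

Call:
move_arm(grip=[42,42,42,42,42,42,42,42,42,42], linear=[[1,10,0],[3,35,0],[5,65,0],[8,97,0],[11,130,0],[14,162,0],[17,192,0],[18,215,0],[20,229,0],[20,233,0]], turn=[[0,0,1],[0,0,4],[0,0,8],[0,0,13],[0,0,18],[0,0,23],[0,0,27],[0,0,30],[0,0,31],[0,0,31.1]])

```text
time: 5.87
tool_pos: [0.5797, 0.0132, 0.0607]
eef_rot: [[0.964, -0.264, -0.0], [-0.264, -0.964, -0.003], [0.0, 0.003, -1.0]]
force: [0.8, 1.1, -1.5]
opening: 0.0495
```

Call:
move_arm(grip=[42,42,42], linear=[[0,0,0],[0,0,0],[0,0,0]], turn=[[0,0,0],[0,0,0],[0,0,0]])

```text
time: 6.12
tool_pos: [0.5784, 0.0206, 0.0611]
eef_rot: [[0.967, -0.255, -0.001], [-0.255, -0.967, 0.002], [-0.002, -0.002, -1.0]]
force: [-0.0, 0.1, -1.6]
opening: 0.0494
```

Run:
```python
from h import *
np.set_printoptions(precision=4,suppress=True)
s=env.state();print(s['tool_pos'],s['force'],s['opening'],s['eef_rot'])
f,W,c=cam('wrist','w3.png'); np.save('w3.npy',W);cv2.imwrite('w3.png',f[:,:,::-1])
f,W,c=cam('scene','s3.png'); np.save('s3.npy',W)
f,W,c=cam('top','t3.png'); np.save('t3.npy',W)
```

```text
[0.5784 0.0206 0.0611] [-0.023   0.0738 -1.5718] 0.049361328935599406 [[ 0.967  -0.2549 -0.0012]
 [-0.2549 -0.967   0.0022]
 [-0.0017 -0.0018 -1.    ]]
```

View pics/w3.png

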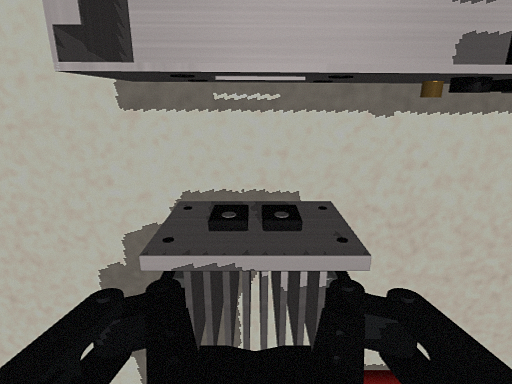

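The wrist view shows the heat sink in front of the panel, transistors at (255,217). The window's bright strip is at columns 215–306, row 78; the panel's left corner is at (55,70) and the stud at (432,88). Next I measure the offsets within this one view.

```bash
python3 - <<'E'
from h import *
np.set_printoptions(precision=4,suppress=True)
Q=np.array(env.state()['eef_rot']);t=env.state()['tool_pos']
for n in('w3','t3'):
    W=np.load(n+'.npy'); L=(W-t)@Q   # tool frame
    w=W.reshape(-1,3); l=L.reshape(-1,3)
    def fit(m,name):
        r=cv2.minAreaRect((l[m,:2]*1000).astype('f4')); print(n,name,m.sum(),np.array(r[0]),np.array(r[1]),r[2],'\n',cv2.boxPoints(r))
    near=(abs(l[:,0])<.06)&(abs(l[:,1])<.05)
    if n=='w3':
        m=near&(l[:,0]>.012)&(w[:,2]>.09)&(w[:,2]<.13); fit(m,'plate top'); print(np.percentile(w[m,2],[5,50,95]))
    m=(w[:,2]>.08)&(w[:,2]<.09)&(l[:,0]>.055)&(l[:,0]<.3); fit(m,'ch top'); print(np.percentile(w[m,2],[5,50,95]))
    # rear edge: min tool x per y-bin of top pts
    B=[]
    for y in np.arange(-.2,.1,.005):
        k=m&(abs(l[:,1]-y)<.0025)
        if k.sum()>2: B.append((y,l[k,0].min()))
    B=np.array(B);p=np.polyfit(B[:,0],B[:,1],1);r=B[:,1]-np.polyval(p,B[:,0]);k=abs(r)<.004;p=np.polyfit(B[k,0],B[k,1],1);print('edge slope deg',np.degrees(np.arctan(p[0])),'x at y=0',p[1],k.sum(),B[:,0].min(),B[:,0].max(),r[k].std())
    # panel face
    k=(w[:,2]>.01)&(w[:,2]<.078)&(abs(l[:,0]-np.polyval(p,l[:,1]))<.006);print('face pts',k.sum())
    if k.sum()>50:
        q=np.polyfit(l[k,1],l[k,0],1);print('face slope',np.degrees(np.arctan(q[0])),q[1])
W=np.load('w3.npy')
for v,u in[(78,216),(78,260),(78,304),(82,260),(74,260),(72,60),(72,100),(67,260)]: print(v,u,((W[v,u]-t)@Q*1000).round(1),W[v,u])
E
python3 - <<'E'
import cv2
im=cv2.imread('w3.png')[55:110,150:400];cv2.imwrite('pics/c3.png',cv2.resize(im,None,fx=3.2,fy=3.2,interpolation=2))
E
```

```text
w3 plate top 12829 [21.2014 -0.0093] [18.402  99.9356] 0.0004518636560533196 
 [[ 12.      49.9585]
 [ 12.0008 -49.9772]
 [ 30.4028 -49.977 ]
 [ 30.402   49.9586]]
[0.0926 0.109  0.1226]
w3 ch top 5986 [96.3964  8.7447] [ 23.0963 167.9422] 0.5142194628715515 
 [[ 84.0951  92.6088]
 [ 85.6023 -75.3266]
 [108.6977 -75.1194]
 [107.1904  92.8161]]
[0.082  0.0844 0.0856]
edge slope deg -0.3567827330182125 x at y=0 0.08512470902238473 34 -0.0749999999999999 0.09000000000000025 2.542164153017844e-05
face pts 4479
face slope -1.458023462977096 0.08514291150472446
t3 ch top 804 [189.771  57.07 ] [215.6987 260.9217] 0.45632296800613403 
 [[ 80.8861 186.6678]
 [ 82.9641 -74.2457]
 [298.656  -72.5278]
 [296.5779 188.3857]]
[0.0822 0.085  0.088 ]
edge slope deg -5.464925753689103 x at y=0 0.08924656428257277 14 -0.0749999999999999 0.10000000000000026 0.002424998671627942
face pts 257
face slope -2.8261844383460057 0.08527288799662025
78 216 [ 86.  -21.7  27.2] [0.6675 0.0186 0.0341]
78 260 [86.   1.  26.9] [ 0.6617 -0.0033  0.0344]
78 304 [86.  23.5 26.4] [ 0.6559 -0.0251  0.0349]
82 260 [85.2  1.4 51.1] [ 0.6608 -0.0034  0.0102]
74 260 [ 85.2   0.3 -12.2] [ 0.6611 -0.0025  0.0735]
72 60 [  91.6 -122.5   62.8] [ 0.6987  0.1147 -0.0014]
72 100 [ 85.6 -60.4 -17.1] [0.677  0.0561 0.0785]
67 260 [ 86.9   0.2 -21.9] [ 0.6628 -0.0028  0.0832]
```

View pics/c3.png

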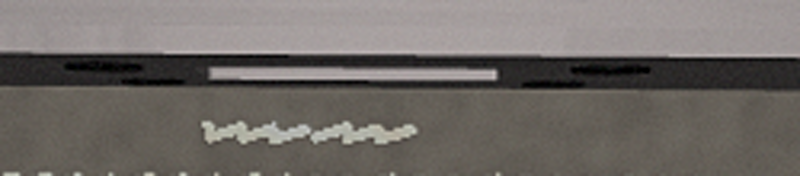

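The window's bright strip spans crop x 209–497, so its centre is about 1 mm to +y (tool). The panel is about 0.4° off the tool. I'll correct both, go down to mounting height and advance.

Run:
```python
from h import *
s=env.state();Q=np.array(s['eef_rot']);t=s['tool_pos']
W=np.load('w3.npy');L=((W-t)@Q*1000)
for v in range(196,276,6): print(v,L[v,256].round(1),L[v,160].round(1),L[v,350].round(1))
q=t+Q@[.035,.0008,0];q[2]=.0302
plan(q,-15.17)
```

```text
196 [11.4 -0.9 61.1] [ 11.3 -67.5  61.6] [11.6 64.  60.4]
202 [24.6 -1.1  9.3] [  7.4 -67.4  60.2] [ 7.  64.6 61.2]
208 [24.6 -1.1  0.1] [  2.6 -68.2  61.3] [nan nan nan]
214 [24.7 -1.2 -8.3] [ -1.6 -68.4  60.5] [-1.7 65.2 60.6]
220 [ 24.8  -1.2 -15.9] [ -6.3 -68.9  60.8] [-6.3 65.7 60.6]
226 [ 24.7  -1.2 -22.5] [-11.  -69.3  61. ] [-11.4  66.5  61.8]
232 [ 24.8  -1.3 -28.7] [ 25.6 -39.2 -30.6] [ 24.8  36.5 -28.8]
238 [ 24.5  -1.3 -33.7] [ 24.5 -38.4 -33.7] [ 24.7  34.9 -34.2]
244 [ 24.8  -1.3 -39.6] [ 24.2 -37.1 -38.3] [ 24.8  33.3 -39.5]
250 [ 24.8  -1.3 -44.3] [ 24.6 -35.5 -43.7] [ 24.4  32.2 -43.4]
256 [ 24.5  -1.3 -48.1] [ 24.4 -34.3 -47.8] [ 24.4  30.9 -47.9]
262 [ 22.1  -1.3 -47.9] [ 22.5 -34.2 -48.6] [ 22.4  31.  -48.4]
268 [ 19.3  -1.3 -47.1] [ 19.6 -34.8 -47.6] [ 20.2  31.1 -48.6]
274 [-50.1  -0.8  61.2] [-50.  -72.9  61. ] [-49.9  69.7  60.8]
lin [35.   0.8 31.1] turn [-0.05  0.04  0.34]
```

Call:
move_arm(grip=[42,42,42,42,42,42,42,42,42], linear=[[2,1,4],[8,1,10],[15,2,18],[22,2,25],[29,2,30],[35,2,31],[40,2,31],[43,2,31],[43,2,31]], turn=[[0,0,0.3],[0,0,0.4],[0,0,0.4],[0,0,0.4],[0,0,0.4],[0,0,0.4],[0,0,0.4],[0,0,0.4],[0,0,0.4]])

```text
time: 7.02
tool_pos: [0.6214, 0.0043, 0.0306]
eef_rot: [[0.964, -0.266, 0.002], [-0.266, -0.964, -0.0], [0.002, -0.0, -1.0]]
force: [0.0, -0.3, -2.5]
opening: 0.0493
```

Call:
move_arm(grip=[42,42,42], linear=[[0,0,0],[0,0,0],[0,0,0]], turn=[[0,0,0],[0,0,0],[0,0,0]])

```text
time: 7.27
tool_pos: [0.6199, 0.0049, 0.0306]
eef_rot: [[0.964, -0.265, -0.0], [-0.265, -0.964, 0.0], [-0.0, -0.0, -1.0]]
force: [-0.5, -0.0, -2.1]
opening: 0.0495
```

Run:
```python
from h import *
np.set_printoptions(precision=4,suppress=True)
s=env.state();Q=np.array(s['eef_rot']);t=s['tool_pos'];print(t,s['force'],Q,np.degrees(np.arctan2(Q[1,0],Q[0,0])))
f,W,c=cam('wrist'); np.save('w4.npy',W);cv2.imwrite('pics/w4.png',cv2.resize(f[100:290,110:400,::-1],None,fx=2.6,fy=2.6,interpolation=2))
L=((W-t)@Q*1000)
for u in(150,200,256,300,350):
  k=(W[:,u,2]>.082)&(W[:,u,2]<.088)&(L[:,u,0]>33); k2=(abs(L[:,u,0]-24.7)<2)&(W[:,u,2]>.02)
  print(u,L[k,u,0].min() if k.any() else None,np.nanmedian(L[k,u,1]),np.nanmedian(L[k2,u,0]),k2.sum())
```

```text
[0.6199 0.0049 0.0306] [-0.4933 -0.0152 -2.0707] [[ 0.9642 -0.2653 -0.0001]
 [-0.2653 -0.9642  0.0002]
 [-0.0002 -0.0002 -1.    ]] -15.385205447268698
150 41.539408230017735 -33.160853142899136 25.34121266488873 22
200 41.834657533750246 -17.77158886610996 25.301490085347034 44
256 42.03319906300548 -0.5720827499106778 25.237922027877403 44
300 41.5083332772618 12.970208321116832 25.26167968041706 32
350 41.86033435580061 28.42105201984358 25.183414957913836 35
```

View pics/w4.png

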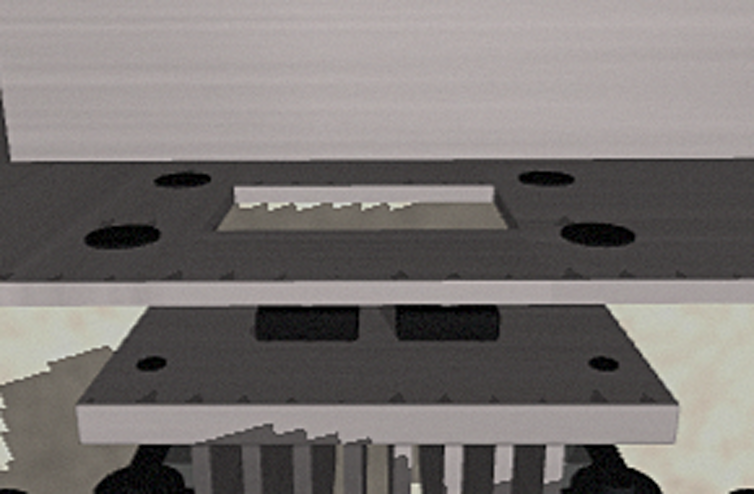

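This view is from above the chassis, looking back. The window centre is at crop x 364 and the transistors are at 378, so the heat sink must go about 2.4 mm to −y (tool). The gap is 16.5 mm.

Call:
move_arm(grip=[42,42,42,42,42,42], linear=[[1,-1,0],[3,-2,0.3],[5,-2.4,0.4],[7,-2.4,0.4],[7,-2.4,0.4],[7,-2.4,0.4]], turn=[[0,0,-0.1],[0,0,-0.2],[0,0,-0.2],[0,0,-0.2],[0,0,-0.2],[0,0,-0.2]])

```text
time: 7.82
tool_pos: [0.6277, 0.005, 0.0299]
eef_rot: [[0.965, -0.262, -0.0], [-0.262, -0.965, -0.0], [0.0, 0.0, -1.0]]
force: [-0.3, -0.5, -2.2]
opening: 0.0492
```

```bash
cat > look.py <<'E'
from h import *
import sys
np.set_printoptions(precision=4,suppress=True)
s=env.state();Q=np.array(s['eef_rot']);t=s['tool_pos'];print(t,s['force'],'tool F',Q.T@s['force'],'yaw',np.degrees(np.arctan2(Q[1,0],Q[0,0])),Q[2])
f,W,c=cam('wrist');cv2.imwrite('pics/%s.png'%sys.argv[1],cv2.resize(f[100:290,110:400,::-1],None,fx=2.6,fy=2.6,interpolation=2))
L=((W-t)@Q*1000)
for u in(150,200,256,300,350):
  k=(W[:,u,2]>.082)&(W[:,u,2]<.088)&(L[:,u,0]>25); k2=(abs(L[:,u,0]-24.7)<2)&(W[:,u,2]>.02)
  print(u,L[k,u,0].min() if k.any() else None,np.nanmedian(L[k2,u,0]),k2.sum())
E
python3 look.py w5
```

```text
[0.6277 0.005  0.0299] [-0.3004 -0.4521 -2.2014] tool F [-0.1713  0.5149  2.2014] yaw -15.209910582991732 [ 0.      0.0001 -1.    ]
150 33.7331391216076 25.29753420372264 22
200 34.407035772636725 25.20757924189326 26
256 34.56538388303517 25.151807923257778 27
300 34.53437785854774 25.08908257340251 28
350 34.53744263434974 25.102352798708438 23
```

View pics/w5.png

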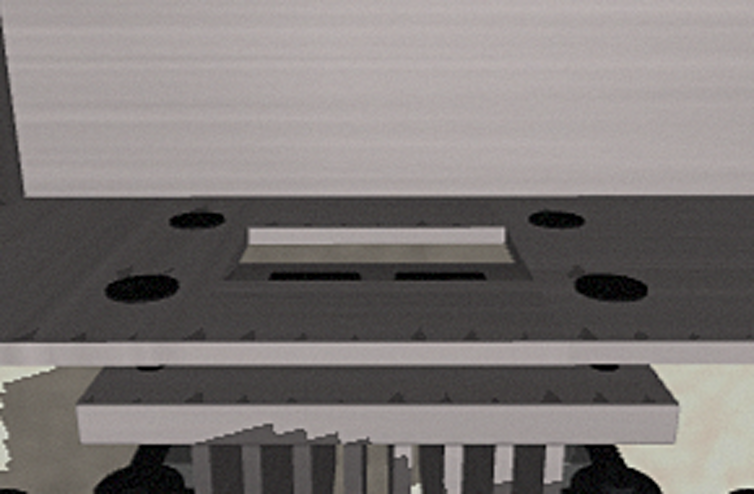

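Window (248–505, centre about 377) and transistors (270–485, centre 377.5) are now aligned. The gap is about 9 mm, so I advance slowly.

Call:
move_arm(grip=[42,42,42,42,42,42,42,42,42], linear=[[1,0,0],[2,0,0],[3,0,0],[4,0,0],[5,0,0],[6,0,0],[6.5,0,0],[7,0,0],[7,0,0]], turn=[[0,0,0],[0,0,0],[0,0,0],[0,0,0],[0,0,0],[0,0,0],[0,0,0],[0,0,0],[0,0,0]])

```text
time: 8.62
tool_pos: [0.6345, 0.0032, 0.0299]
eef_rot: [[0.965, -0.262, 0.0], [-0.262, -0.965, 0.0], [0.0, -0.0, -1.0]]
force: [0.3, 0.5, -0.9]
opening: 0.0498
```

Call:
move_arm(grip=[42,42,42,42,42], linear=[[0.3,0,0],[0.6,0,0],[0.9,0,0],[1,0,0],[1,0,0]], turn=[[0,0,0],[0,0,0],[0,0,0],[0,0,0],[0,0,0]])

```text
time: 9.03
tool_pos: [0.6353, 0.003, 0.03]
eef_rot: [[0.965, -0.262, 0.0], [-0.262, -0.965, 0.0], [0.0, -0.0, -1.0]]
force: [0.7, -0.5, -0.8]
opening: 0.0492
```

Call:
move_arm(grip=[42,42,42,42,42], linear=[[0.2,0,0],[0.4,0,0],[0.6,0,0],[0.8,0,0],[0.8,0,0]], turn=[[0,0,0],[0,0,0],[0,0,0],[0,0,0],[0,0,0]])

```text
time: 9.45
tool_pos: [0.6362, 0.0028, 0.03]
eef_rot: [[0.965, -0.262, 0.0], [-0.262, -0.965, 0.0], [0.0, -0.0, -1.0]]
force: [-0.4, -0.1, -2.4]
opening: 0.0495
```

Call:
move_arm(grip=[42,42,42,42], linear=[[0.2,0,0],[0.4,0,0],[0.6,0,0],[0.6,0,0]], turn=[[0,0,0],[0,0,0],[0,0,0],[0,0,0]])

```text
time: 9.78
tool_pos: [0.6362, 0.0028, 0.0299]
eef_rot: [[0.965, -0.262, -0.001], [-0.262, -0.965, 0.0], [-0.001, 0.0, -1.0]]
force: [-1.0, 0.3, -0.6]
opening: 0.0494
```

Call:
move_arm(grip=[42,42,42,42,42], linear=[[0.2,0,0],[0.4,0,0],[0.6,0,0],[0.8,0,0],[0.8,0,0]], turn=[[0,0,0],[0,0,0],[0,0,0],[0,0,0],[0,0,0]])

```text
time: 10.2
tool_pos: [0.6363, 0.0028, 0.0297]
eef_rot: [[0.965, -0.262, -0.003], [-0.262, -0.965, 0.0], [-0.003, 0.0, -1.0]]
force: [-4.7, 0.6, 0.4]
opening: 0.0497
```

```bash
python3 look.py w6
```

```text
[0.6363 0.0028 0.0297] [-4.7128  0.6131  0.3964] tool F [-4.71    0.6417 -0.3839] yaw -15.170213678915964 [-0.0026  0.0004 -1.    ]
150 25.281400828983166 25.29655579374753 3
200 25.388724499564283 25.779715763525505 11
256 25.39878542905161 25.24424924432605 24
300 26.024980165995842 25.61712287691995 13
350 25.380240268482943 25.752789754727416 4
```

View pics/w6.png

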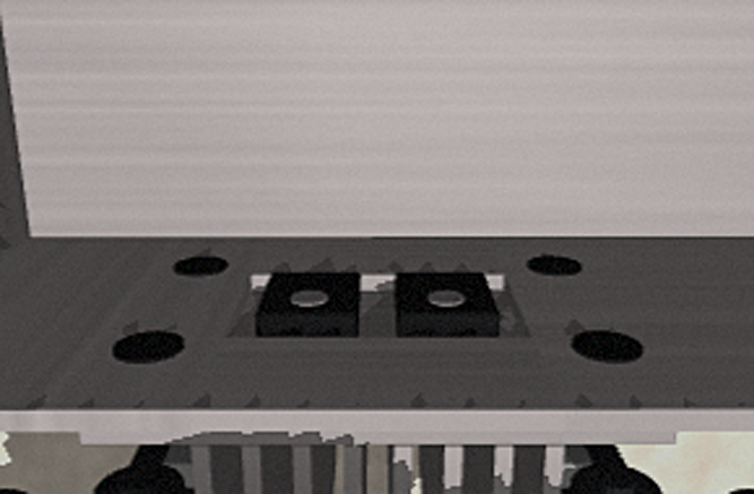

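Both transistors stand through the window (257–499 inside 250–505) and the plate is on the panel at about 4.7 N. I raise the push gently and trim out the slight tool tilt.

Call:
move_arm(grip=[42,42,42,42,42,42,42,42], linear=[[0.2,0,0],[0.4,0,0],[0.6,0,0],[0.8,0,0],[1,0,0],[1.2,0,0],[1.2,0,0],[1.2,0,0]], turn=[[0,0.05,0],[0,0.1,0],[0,0.15,0],[0,0.2,0],[0,0.25,0],[0,0.3,0],[0,0.3,0],[0,0.3,0]])

```text
time: 10.92
tool_pos: [0.6364, 0.0027, 0.0296]
eef_rot: [[0.965, -0.261, 0.0], [-0.261, -0.965, -0.001], [0.0, 0.001, -1.0]]
force: [-6.7, 0.4, 2.3]
opening: 0.0496
```

```bash
cat > f.py <<'E'
from h import *
np.set_printoptions(precision=4,suppress=True)
s=env.state();Q=np.array(s['eef_rot']);print(s['time'],s['tool_pos'],'tool F',Q.T@s['force'],s['ft_torque'],'yaw',np.degrees(np.arctan2(Q[1,0],Q[0,0])),Q[2],s['opening'])
E
python3 f.py
```

```text
10.9167 [0.6364 0.0027 0.0296] tool F [-6.577   1.3846 -2.2706] [0.3044 1.2218 0.2118] yaw -15.147764848646226 [ 0.0003  0.0007 -1.    ] 0.04956807182802368
```

Call:
move_arm(grip=[42,42,42,42,42,42,42,42,42,42], linear=[[0.2,0,-0.1],[0.4,0.1,-0.2],[0.6,0.2,-0.3],[0.8,0.2,-0.4],[1,0.2,-0.5],[1.2,0.2,-0.5],[1.3,0.2,-0.5],[1.3,0.2,-0.5],[1.3,0.2,-0.5],[1.3,0.2,-0.5]], turn=[[0,0,0],[0,0,0],[0,0,0],[0,0,0],[0,0.05,0],[0,0.1,0],[0,0.1,0],[0,0.1,0],[0,0.1,0],[0,0.1,0]])

```text
time: 11.75
tool_pos: [0.6364, 0.0027, 0.0297]
eef_rot: [[0.965, -0.261, -0.001], [-0.261, -0.965, -0.001], [-0.001, 0.001, -1.0]]
force: [-7.8, 1.7, 1.7]
opening: 0.0493
```

```bash
python3 f.py
```

```text
11.75 [0.6364 0.0027 0.0297] tool F [-7.9677  0.3702 -1.7028] [0.4457 1.4021 0.1857] yaw -15.135755877594088 [-0.0006  0.0009 -1.    ] 0.04926650372332208
```

Call:
move_arm(grip=[42,42,42,42,42,42,42,42,42,42], linear=[[0.2,0,0],[0.4,0,0],[0.6,0,-0.1],[0.8,0,-0.2],[1,0,-0.3],[1.2,0,-0.3],[1.4,0,-0.3],[1.4,0,-0.3],[1.4,0,-0.3],[1.4,0,-0.3]], turn=[[0,0,0],[0,0,0],[0,0,0],[0,0,0],[0,0.05,0],[0,0.1,0],[0,0.1,0],[0,0.1,0],[0,0.1,0],[0,0.1,0]])

```text
time: 12.58
tool_pos: [0.6363, 0.0027, 0.0297]
eef_rot: [[0.965, -0.261, -0.002], [-0.261, -0.965, -0.001], [-0.002, 0.001, -1.0]]
force: [-10.2, 2.5, 1.7]
opening: 0.0492
```

```bash
python3 f.py
```

```text
12.5833 [0.6363 0.0027 0.0297] tool F [-10.5039   0.2166  -1.6639] [0.5516 1.6781 0.116 ] yaw -15.134503842558324 [-0.002   0.0013 -1.    ] 0.049209558341086215
```

Call:
move_arm(grip=[42,42,42,42,42,42,42,42,42,42], linear=[[0.2,0,0],[0.4,0,0],[0.6,0,0],[0.8,0,0],[0.8,0,0],[0.8,0,0],[0.8,0,0],[0.8,0,0],[0.8,0,0],[0.8,0,0]], turn=[[0,0,0],[0,0,0],[0,0,0],[0,0,0],[0,0,0],[0,0,0],[0,0,0],[0,0,0],[0,0,0],[0,0,0]])

```text
time: 13.42
tool_pos: [0.6363, 0.0027, 0.0297]
eef_rot: [[0.965, -0.261, -0.004], [-0.261, -0.965, -0.0], [-0.004, 0.002, -1.0]]
force: [-11.9, 2.9, 4.3]
opening: 0.0495
```

```bash
python3 f.py
```

```text
13.4167 [0.6363 0.0027 0.0297] tool F [-12.3027   0.3149  -4.292 ] [0.5353 1.9759 0.0846] yaw -15.13421473142904 [-0.0038  0.0015 -1.    ] 0.04953384310847451
```

About 12.3 N. Holding.

Call:
move_arm(grip=[42,42,42,42,42,42,42,42,42,42], linear=[[0,0,0],[0,0,0],[0,0,0],[0,0,0],[0,0,0],[0,0,0],[0,0,0],[0,0,0],[0,0,0],[0,0,0]], turn=[[0,0,0],[0,0,0],[0,0,0],[0,0,0],[0,0,0],[0,0,0],[0,0,0],[0,0,0],[0,0,0],[0,0,0]])

```text
time: 14.25
tool_pos: [0.6363, 0.0027, 0.0297]
eef_rot: [[0.965, -0.261, -0.004], [-0.261, -0.965, -0.001], [-0.004, 0.002, -1.0]]
force: [-12.0, 1.8, 4.2]
opening: 0.0496
```

Call:
move_arm(grip=[42,42,42,42,42,42,42,42,42,42], linear=[[0,0,0],[0,0,0],[0,0,0],[0,0,0],[0,0,0],[0,0,0],[0,0,0],[0,0,0],[0,0,0],[0,0,0]], turn=[[0,0,0],[0,0,0],[0,0,0],[0,0,0],[0,0,0],[0,0,0],[0,0,0],[0,0,0],[0,0,0],[0,0,0]])

```text
time: 15.08
tool_pos: [0.6363, 0.0027, 0.0297]
eef_rot: [[0.965, -0.261, -0.004], [-0.261, -0.965, -0.001], [-0.004, 0.002, -1.0]]
force: [-11.9, 2.1, 3.6]
opening: 0.0495
```

```bash
python3 f.py; python3 look.py w7
```

```text
15.0833 [0.6363 0.0027 0.0297] tool F [-12.001   1.083  -3.504] [0.579  1.9373 0.1011] yaw -15.13347032299283 [-0.0038  0.0015 -1.    ] 0.049513321156208184
[0.6363 0.0027 0.0297] [-11.8533   2.0894   3.5507] tool F [-12.001   1.083  -3.504] yaw -15.13347032299283 [-0.0038  0.0015 -1.    ]
150 25.256631273955378 26.185487814185457 5
200 25.54531167806399 25.742864197453244 10
256 25.93038510320618 25.318346084815772 26
300 25.70035067789633 25.684181088482276 12
350 25.066421656136665 26.382086723934748 5
```

View pics/w7.png

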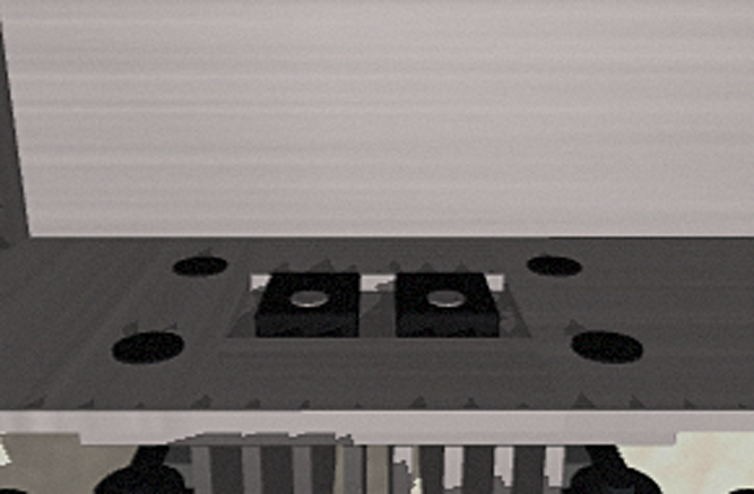

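Both transistors sit in the window with clearance all round, and the top of the plate meets the panel with no gap. The push is steady at 12.0 N. I'll hold it longer.

Call:
move_arm(grip=[42,42,42,42,42,42,42,42,42,42], linear=[[0,0,0],[0,0,0],[0,0,0],[0,0,0],[0,0,0],[0,0,0],[0,0,0],[0,0,0],[0,0,0],[0,0,0]], turn=[[0,0,0],[0,0,0],[0,0,0],[0,0,0],[0,0,0],[0,0,0],[0,0,0],[0,0,0],[0,0,0],[0,0,0]])

```text
time: 15.97
tool_pos: [0.6363, 0.0027, 0.0297]
eef_rot: [[0.965, -0.261, -0.004], [-0.261, -0.965, -0.001], [-0.004, 0.002, -1.0]]
force: [-11.5, 2.8, 4.2]
opening: 0.0493
```

Call:
move_arm(grip=[42,42,42,42,42,42,42,42,42,42], linear=[[0,0,0],[0,0,0],[0,0,0],[0,0,0],[0,0,0],[0,0,0],[0,0,0],[0,0,0],[0,0,0],[0,0,0]], turn=[[0,0,0],[0,0,0],[0,0,0],[0,0,0],[0,0,0],[0,0,0],[0,0,0],[0,0,0],[0,0,0],[0,0,0]])

```text
time: 16.8
tool_pos: [0.6363, 0.0027, 0.0297]
eef_rot: [[0.965, -0.261, -0.004], [-0.261, -0.965, -0.0], [-0.004, 0.002, -1.0]]
force: [-11.7, 3.1, 4.2]
opening: 0.0494
```

Call:
move_arm(grip=[42,42,42,42,42,42,42,42,42,42], linear=[[0,0,0],[0,0,0],[0,0,0],[0,0,0],[0,0,0],[0,0,0],[0,0,0],[0,0,0],[0,0,0],[0,0,0]], turn=[[0,0,0],[0,0,0],[0,0,0],[0,0,0],[0,0,0],[0,0,0],[0,0,0],[0,0,0],[0,0,0],[0,0,0]])

```text
time: 17.63
tool_pos: [0.6363, 0.0027, 0.0297]
eef_rot: [[0.965, -0.261, -0.004], [-0.261, -0.965, -0.0], [-0.004, 0.002, -1.0]]
force: [-11.5, 2.4, 3.2]
opening: 0.0497
```

```bash
python3 f.py; python3 -c "
from plant import env
print(env.job_done())"
```

```text
17.6333 [0.6363 0.0027 0.0297] tool F [-11.7561   0.6898  -3.1384] [0.5636 1.9892 0.117 ] yaw -15.134094645988965 [-0.0038  0.0015 -1.    ] 0.0497137267328136
the job is handed in; nothing more can be done
None
```

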